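# Free a binding paper-trimmer carriage

### The job

The paper trimmer's carriage binds somewhere along its rail, because a short piece of the black glide strip on top of the rail has lifted out of its groove. Push the carriage away from its home end (orange block) until you feel it bind, without forcing it, then tap the lifted piece down flush with the small mallet, not with your fingers, and stand the mallet back where it was. Then run the carriage through its full travel to the far stop and back, and leave it fully home, without shoving the scissors or the herb packet on the bench.

Things in the scene. Friction and masses are not known exactly. Their poses are not given: they have to be found in the camera images.
- trimmer: Paper trimmer, fixed on a low wooden bench (its top 115 mm above the table). White board 220 x 460 x 12 mm; origin: centre of its underside; y along the rail to the home end (orange block), -x to the robot. Rail: at x = -60 mm, 28 mm wide, top at z = 36 mm. End blocks at y = +193 (orange, home) and -193 mm (grey, far), tops at z = 38 mm: fingers pass over them.
- slide (a joint): Carriage position in m: 0 = fully home at the orange block, 0.26 = far stop at the grey block. The carriage's centre is at y = 0.13 m - value in the trimmer's frame. It runs with about 2 N; at the lifted piece it stops dead (so push slowly, about 0.05 m/s), at a value between 0.07 and 0.19 m.
- carriage: Carriage straddling the rail: black bridge 70 mm long (y), 52 mm wide, blue grip on top. Origin: over the rail axis at the level of the strip's top, mid length; axes as the trimmer's. The bridge's upright ends, y = -35 and +35 mm, reach from 1 to 17 mm above the strip: fingertips 10 mm above the strip can push either end. The grip (54 x 28 mm) reaches to 41 mm.
- carriage_top (a point): Middle of the top of the carriage's blue grip, 41 mm above the strip. When the carriage, pushed from home, binds, the lifted piece of strip reaches from 34 to 56 mm ahead (-y) of this point.
- strip: Black plastic glide strip, 12 x 336 mm, let into the rail's top. Origin: middle of its top face, 36.4 mm above the trimmer's underside, 151 mm above the table; y along the rail. One piece of it, 22 mm long (y) and 12 mm wide, stands about 4 mm proud at an unknown place; it goes straight down under about 6 N anywhere on its top, stops flush and stays down.
- mallet_mid (a point): Middle of the mallet's head: on its axis, half-way up (32 mm above the face it stands on).
- mallet: Soft-faced mallet, about 0.2 kg, standing on one round face on the bench. Head: upright cylinder, diameter 30 mm, 64 mm tall, steel with an orange face below, a white one on top. Wooden handle, up to 19 mm thick, level at 32 mm height, along -y from 12 to 148 mm off the axis. Origin: centre of the lower face, z up. Grasp the head from above, across its x.
- scissors: Bystander: red-handled scissors lying on the bench to the left of the trimmer, 198 mm long, along their y; origin: centre of the underside. Leave alone.
- packet: Bystander: paper herb packet 82 x 107 x 46 mm on the bench, right and beyond the mallet; origin: centre of the underside. Leave alone.

How it is judged:
On the way, in this order (a step that is already met when the one before it is completed fails the run):
1. the carriage is pushed up against the lifted piece of strip (contact force between carriage and strip above 2 N), for 0.05 s.
2. the mallet strikes the strip (contact force between mallet and strip above 4 N), for 0.02 s.
3. the carriage reaches the far stop (value of joint slide above 0.253 m), for 0.05 s.
At the end, for the whole second after the job is handed in: The carriage is fully home (within 7 mm) and still; the mallet stands upright on the bench (within 0.1 rad) at rest, within 60 mm of where it stood at the start, let go (value of joint slide below 0.007 m and linear speed of carriage below 0.01 m/s and distance of mallet_mid from where it was at the start of the episode below 0.06 m and height (world z) of mallet_mid below 0.155 m and angle between mallet's own z axis and vertical below 0.1 rad and linear speed of mallet below 0.02 m/s); the robot touches nothing.
It fails at once if the carriage is forced against the tight spot (more than 50 N) (contact force between carriage and strip above 50 N).
It fails at once if the strip is pressed with the fingers instead of the mallet (contact force between strip and the fingers above 5 N).
It fails at once if the scissors or the packet is shoved more than 3 cm (distance of any of scissors, packet from where it was at the start of the episode above 0.03 m).
It also fails if it takes over 72 s, if anything falls off the work surface, if the arm or the gripper's body presses on something with over 40 N, if the wrist force passes 120 N, or if a joint passes its speed limit or range.

### The arm

A 7-joint arm with a two-finger parallel gripper is mounted at the origin on a cart in front of the work surface, level with it; the furniture and walls round the work are solid. World frame = base frame: x ahead of the robot, y to its left, z up, the work surface at z = 0. Lengths are in m, angles in rad, forces in N, time in s.
With the tool pointing down it reaches from about 0.425 to 0.875 m from the base axis. Payload 4.7 kg.
Tool frame: the origin (TCP) lies at the very end of the fingers, on their centre line; the grasp point (between the pads) lies 19 mm behind it; z points along the fingers, y is the line along which they close (so a half turn about z gives the same grasp; the last joint's range is limited). The gripper opens to 87 mm and grips with 3 to 60 N. Pads are 19 mm wide; open, the fingers measure 117 mm over their backs; the gripper's body (75 mm by 190 mm) begins 51 mm behind the grasp point.
Start: joints at [1.242, 0.321, -0.07, 1.45, 0.023, 1.371, -0.057], TCP at [0.218, -0.612, 0.223] pointing down, gripper open.
Joint ranges: [-2.86, 2.86], [-0.3, 2.09], [-1.38, 1.24], [0.06, 2.45], [-1.56, 4.7], [0.09, 2.05], [-2.69, 2.69]. Speed limits (rad/s): [2.57, 2.57, 3.14, 3.14, 3.14, 3.14, 3.14].

### API

Orientations are given as a rotation vector (axis times angle).
In Python, from bench import get_state, get_image, get_calibration, close_job gives the robot as it stands.
- The arm moves only by the shell command python3 -m crank 'ROWS' [FORCE]. ROWS is JSON, a list of rows, each a list of 5 numbers: the opening, from 0 (shut) to 1 (fully open), then the shift along the world's x, y, z in units of 0.2 m (1.0 is 0.2 m), then the turn about the world's z in units of 2 pi rad (1.0 is 2 pi rad). A call has 1 to 5 rows; each row is the pose to reach, as a shift and turn from the pose commanded when the call began, turning the shorter way round; what a row does not reach only later rows make up. A row lasts 1/8 s, in which the tool goes at most 62.5 mm and 10.7 degrees, less where a joint would pass 70% of its speed; a pose out of reach is approached as far as the arm can. A call with a number of a shift or a turn outside -1 to 1 is refused whole. A call with a gripper value outside its range is refused whole. The fingers move at their own pace and stop on an object; FORCE is the grip in N (left out, the last holds). Time passes only in rows, so rows that repeat a pose let the fingers close. It gives the time, the measured TCP pose, the force, the opening and the grip force at its end, in the units of the state.
- get_state(): the state, without advancing time (a new reading comes with each control period).
- get_image(name): name is "side" or "top"; returns the picture (400x640x3 uint8, red, green, blue); there is no depth.
- get_calibration(name): a dict with "fovy" (degrees; the focal length in pixels is half the picture's height over the tangent of half this angle, whatever the lens; pixels are square), "cx", "cy" (the principal point, pixels), "R" (3x3) and "t" (3): a world point X has camera coordinates R X + t. Camera axes: x right, y down, z forward; pixel columns grow to the right and rows downward; lengths in m; the calibration is good to about 2 mm. A picture is of the moment at which its call begins. get_calibration takes no time and is no camera call.
- close_job(): hands the job in; it is judged then, once.
The state is a dict: "time": time; "joint_positions": joint angles; "qd": joint speeds; "joint_torque": joint torques, N m; "position": TCP position; "tool_rot": TCP orientation; "ft_force": force on the tool from outside, world axes, zero at the start; "torque": the same for the moment, N m; "grip_width": opening from 0.0 (shut) to 1.0 (fully open); "grip_force": force on a finger pad.
Only numpy, scipy, OpenCV 4.12 (cv2) and the standard library are available. Lean on these libraries where they do the work, as an engineer would, in place of code of your own. Each camera call takes 0.05 s, during which the arm holds its last target. There are 200 camera calls.

## Working session

There is one attempt and no reset: what is moved stays moved. The work goes in short steps, Python scripts to look and compute and a shell command to move; the robot and the scene stay as the last step left them, time stands still between calls to the robot, and variables do not carry over. Pictures are saved under pics/ and viewed, at most 10 in all, crops included, and the job is handed in when it is done.

```bash
mkdir -p pics
python3 - <<'E'
from bench import *
import cv2
for n in("top","side"):
    cv2.imwrite(f"pics/{n}0.png",get_image(n)[:,:,::-1]); print(n,get_calibration(n))
print(get_state())
E
```

```text
top {'fovy': 49.76276931606872, 'cx': 322.59460253890194, 'cy': 204.2373333387614, 'R': array([[ 0.0058798 , -0.99994357, -0.00884747],
       [-0.99593489, -0.00506049, -0.08993381],
       [ 0.08988396,  0.0093403 , -0.99590845]]), 't': array([0.06217593, 0.60777444, 1.36321569])}
side {'fovy': 52.549215275275344, 'cx': 320.67968938642747, 'cy': 195.92353955088768, 'R': array([[-0.99978111, -0.01503427, -0.01455008],
       [ 0.00758557,  0.38764828, -0.92177615],
       [ 0.01949855, -0.92168475, -0.38744938]]), 't': array([0.60094858, 0.15006019, 1.53549782])}
{'time': 0.1, 'joint_positions': array([ 1.24214588,  0.3217237 , -0.07007328,  1.4515416 ,  0.02258877,
        1.37079655, -0.05689116]), 'qd': array([-2.74237833e-04, -2.82485429e-03,  5.44208141e-04, -2.51391964e-03,
        7.64557839e-04,  5.86977122e-05, -1.16822654e-03]), 'joint_torque': array([ 6.24257464e-04, -4.92569697e+01, -4.05463139e-01, -3.13399279e+01,
       -6.42571924e-02,  3.94613401e-02,  4.84153747e-05]), 'position': array([ 0.21823837, -0.61174866,  0.22159286]), 'tool_rot': array([-3.09394839e+00, -5.35515823e-01,  5.82296287e-04]), 'ft_force': array([-0.91236628,  0.79823182, -0.095921  ]), 'torque': array([ 0.01932754,  0.03987698, -0.00363876]), 'grip_force': 0.0, 'grip_width': 0.9974202211426356}
```

View pics/top0.png

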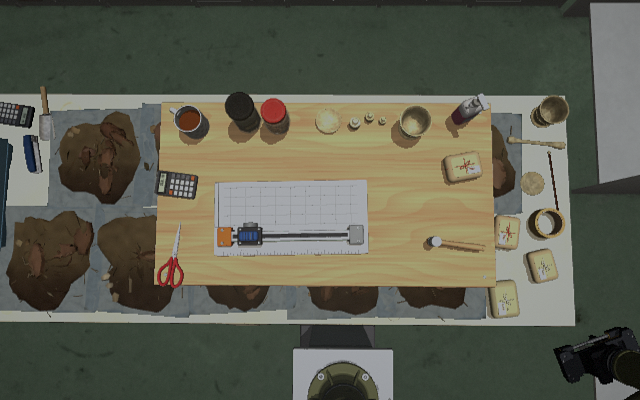

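View pics/side0.png

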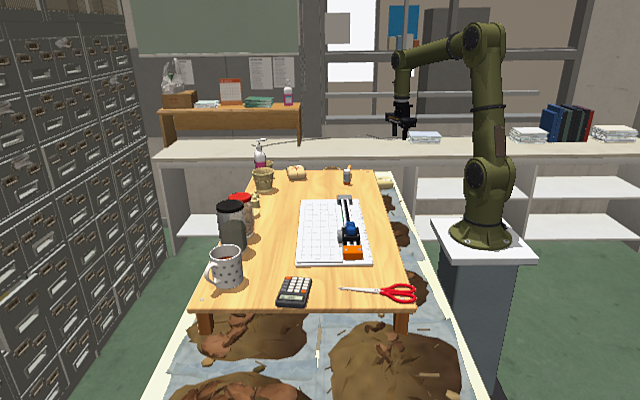

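The top view shows the trimmer (orange block near (225,236), blue grip (250,235), grey block (356,235)), the mallet head at about (434,242) with its handle to the right, the scissors at (172,262), and the packet at (462,167). The side view agrees.

```bash
cat > h.py <<'E'
import numpy as np, cv2
from bench import *
def ray(n,u,v,z):
    c=get_calibration(n); f=200/np.tan(np.radians(c['fovy']/2)); R,t=c['R'],c['t']
    o=-R.T@t; d=R.T@np.array([(u-c['cx'])/f,(v-c['cy'])/f,1]); return o+d*(z-o[2])/d[2]
def blob(im,lo,hi,box):
    x0,y0,x1,y1=box; hsv=cv2.cvtColor(np.ascontiguousarray(im[y0:y1,x0:x1]),cv2.COLOR_RGB2HSV)
    m=cv2.inRange(hsv,lo,hi); n,l,s,c=cv2.connectedComponentsWithStats(m)
    if n<2: return None
    k=1+s[1:,4].argmax(); ys,xs=np.where(l==k)
    (a,b),wh,an=cv2.minAreaRect(np.c_[xs,ys].astype(np.float32))
    return dict(mid=(a+x0,b+y0),wh=wh,an=an,cen=c[k]+[x0,y0],n=int(s[k,4]))
def crop(im,box,k,name): 
    x0,y0,x1,y1=box; cv2.imwrite(name,cv2.resize(im[y0:y1,x0:x1,::-1],None,fx=k,fy=k,interpolation=cv2.INTER_CUBIC))
E
python3 - <<'E'
from h import *
im=get_image("top")
for nm,lo,hi,box,z in [("orange",(5,120,80),(20,255,255),(212,222,236,252),.153),("blue",(100,90,40),(125,255,255),(230,215,275,255),.192),
  ("grey",(0,0,90),(179,60,190),(346,222,366,248),.153),("board",(0,0,150),(179,40,255),(205,170,380,265),.127)]:
    b=blob(im,lo,hi,box); print(nm,b); 
    if b: print(ray("top",*b['mid'],z),ray("top",*b['cen'],z))
a=np.hstack([im[215:260,205:285],im[222:267,415:495]])
cv2.imwrite("pics/c1.png",cv2.resize(a[:,:,::-1],None,fx=5,fy=5,interpolation=cv2.INTER_NEAREST))
E
```

```text
orange {'mid': (224.0, 236.0), 'wh': (18.0, 14.0), 'an': 90.0, 'cen': array([223.90794979, 236.32635983]), 'n': 239}
[0.50152555 0.35169049 0.153     ] [0.50057367 0.35193464 0.153     ]
blue {'mid': (248.0, 235.5), 'wh': (9.0, 18.0), 'an': 90.0, 'cen': array([247.98203593, 235.61676647]), 'n': 167}
[0.50273421 0.27444272 0.192     ] [0.50240449 0.27448654 0.192     ]
grey {'mid': (355.5, 234.5), 'wh': (25.0, 19.0), 'an': 90.0, 'cen': array([355.76458753, 234.49295775]), 'n': 497}
[ 0.50808434 -0.03204845  0.153     ] [ 0.5081092  -0.03281873  0.153     ]
board {'mid': (290.21002197265625, 217.61574935913086), 'wh': (73.5636978149414, 153.68389892578125), 'an': 88.98602294921875, 'cen': array([293.08379705, 213.64048009]), 'n': 9165}
[0.55783475 0.16109636 0.127     ] [0.56978123 0.15264827 0.127     ]
```

View pics/c1.png

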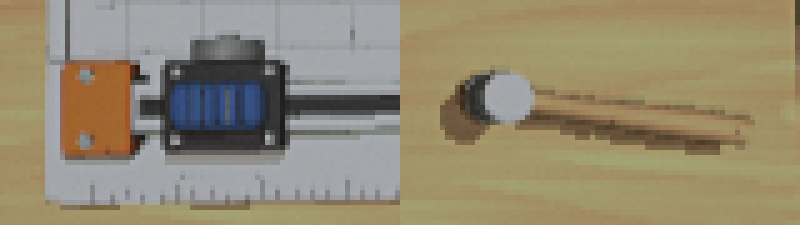

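The crops show the orange block's inner edge at column 232, the bridge at columns 238–262, and the mallet's white top at (437,241.4) with the handle pointing right and slightly down. The trimmer's yaw is about +0.017 rad. I'm moving behind the carriage now.

```bash
python3 -c "
from h import *
print(ray('top',437,241.4,.179), ray('top',250,237,.168),ray('top',419+66,222+24,.147))"
python3 -m crank '[[0,1,1,0.4,0.1],[0,1,1,0.4,0.1],[0,1,1,0.4,0.1],[0,1,1,0.4,0.1],[0,1,1,0.4,0.1]]' 20
python3 -m crank '[[0,0.42,1,0,0.098],[0,0.42,1,0,0.098],[0,0.42,1,0,0.098],[0,0.42,1,0,0.098]]'
python3 -m crank '[[0,0,1,0,0],[0,0,1,0,0],[0,0,1,0,0],[0,0,1,0,0]]'
python3 -m crank '[[0,0,1,0,0],[0,0,1,0,0],[0,0,1,0,0],[0,0,1,0,0]]'
python3 -m crank '[[0,0,0.74,0,0],[0,0,0.74,0,0],[0,0,0.74,0,0],[0,0,0.74,0,0],[0,0,0.74,0,0]]'
```

```text
[ 0.48929474 -0.26193136  0.179     ] [0.49885327 0.27293768 0.168     ] [ 0.47693964 -0.40931379  0.147     ]
time: 0.78
position: [0.4208, -0.4094, 0.3034]
tool_rot: [2.775, 1.471, 0.002]
ft_force: [1.0, -0.1, 0.3]
grip_width: 0.517
grip_force: 0.0
time: 1.27
position: [0.5037, -0.2078, 0.3027]
tool_rot: [-2.195, -2.247, -0.001]
ft_force: [0.0, -0.9, -0.3]
grip_width: 0.067
grip_force: 0.0
time: 1.78
position: [0.5022, -0.0076, 0.303]
tool_rot: [2.196, 2.246, 0.001]
ft_force: [-0.2, -0.2, 1.1]
grip_width: 0.007
grip_force: 0.0
time: 2.28
position: [0.5017, 0.1916, 0.3026]
tool_rot: [-2.197, -2.244, -0.002]
ft_force: [0.2, -0.8, -0.3]
grip_width: 0.006
grip_force: 0.0
time: 2.9
position: [0.504, 0.333, 0.3021]
tool_rot: [2.207, 2.234, -0.002]
ft_force: [0.2, -0.3, -0.0]
grip_width: 0.01
grip_force: 0.0
```

```bash
python3 -m crank '[[0,0,0,-0.3,0],[0,0,0,-0.55,0],[0,0,0,-0.65,0],[0,0,0,-0.7,0],[0,0,0,-0.7,0]]'
python3 - <<'E'
from h import *
crop(get_image("top"),(195,200,355,270),5,"pics/c2.png")
E
```

```text
time: 3.52
position: [0.5033, 0.3357, 0.1636]
tool_rot: [2.204, 2.238, 0.002]
ft_force: [1.0, -0.5, -0.3]
grip_width: 0.004
grip_force: 0.0
```

View pics/c2.png

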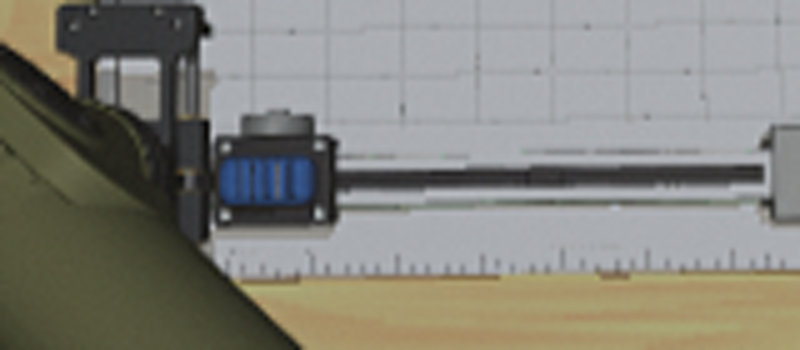

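The fingers are just behind the bridge: finger edge at crop column 210, bridge at 217. I'll start a slow push.

```bash
python3 -m crank '[[0,0,-0.03,-0.01,0],[0,0,-0.06,-0.01,0],[0,0,-0.09,-0.01,0],[0,0,-0.12,-0.01,0],[0,0,-0.15,-0.01,0]]'
python3 -m crank '[[0,0,-0.03,0,0],[0,0,-0.06,0,0],[0,0,-0.09,0,0]]'
python3 - <<'E'
from h import *
b=blob(get_image("top"),(100,90,40),(125,255,255),(215,215,345,255)); print(b, ray("top",*b['mid'],.192), get_state()['position'])
E
```

```text
time: 4.2
position: [0.5028, 0.3057, 0.161]
tool_rot: [2.203, 2.239, 0.002]
ft_force: [1.8, 1.8, 1.0]
grip_width: 0.004
grip_force: 0.8
time: 4.58
position: [0.5025, 0.2874, 0.1606]
tool_rot: [2.204, 2.239, 0.0]
ft_force: [0.9, 1.1, 0.2]
grip_width: 0.012
grip_force: 0.8
{'mid': (261.0, 235.5), 'wh': (9.0, 16.0), 'an': 90.0, 'cen': array([261.69387755, 235.51020408]), 'n': 147} [0.50294494 0.2376244  0.192     ] [0.50258102 0.28636381 0.16045602]
```

```bash
cat > chk.py <<'E'
import sys; from bench import get_state
s=get_state(); f=s['ft_force'][1]; print("F",round(f,1),"y",round(s['position'][1],4)); sys.exit(abs(f)>6)
E
python3 -m crank '[[0,0,-0.025,0,0]]' >/dev/null && python3 chk.py &&
python3 -m crank '[[0,0,-0.025,0,0]]' >/dev/null && python3 chk.py &&
python3 -m crank '[[0,0,-0.025,0,0]]' >/dev/null && python3 chk.py &&
python3 -m crank '[[0,0,-0.025,0,0]]' >/dev/null && python3 chk.py &&
python3 -m crank '[[0,0,-0.025,0,0]]' >/dev/null && python3 chk.py &&
python3 -m crank '[[0,0,-0.025,0,0]]' >/dev/null && python3 chk.py &&
python3 -m crank '[[0,0,-0.025,0,0]]' >/dev/null && python3 chk.py &&
python3 -m crank '[[0,0,-0.025,0,0]]' >/dev/null && python3 chk.py &&
python3 -m crank '[[0,0,-0.025,0,0]]' >/dev/null && python3 chk.py &&
python3 -m crank '[[0,0,-0.025,0,0]]' >/dev/null && python3 chk.py &&
python3 -m crank '[[0,0,-0.025,0,0]]' >/dev/null && python3 chk.py &&
python3 -m crank '[[0,0,-0.025,0,0]]' >/dev/null && python3 chk.py &&
python3 -m crank '[[0,0,-0.025,0,0]]' >/dev/null && python3 chk.py &&
python3 -m crank '[[0,0,-0.025,0,0]]' >/dev/null && python3 chk.py &&
python3 -m crank '[[0,0,-0.025,0,0]]' >/dev/null && python3 chk.py
```

```text
F 1.3 y 0.2827False
```

```bash
sed -i 's/sys.exit(abs(f)>6)/sys.exit(int(abs(f)>6))/' chk.py
python3 -m crank '[[0,0,-0.025,0,0]]' >/dev/null && python3 chk.py &&
python3 -m crank '[[0,0,-0.025,0,0]]' >/dev/null && python3 chk.py &&
python3 -m crank '[[0,0,-0.025,0,0]]' >/dev/null && python3 chk.py &&
python3 -m crank '[[0,0,-0.025,0,0]]' >/dev/null && python3 chk.py &&
python3 -m crank '[[0,0,-0.025,0,0]]' >/dev/null && python3 chk.py &&
python3 -m crank '[[0,0,-0.025,0,0]]' >/dev/null && python3 chk.py &&
python3 -m crank '[[0,0,-0.025,0,0]]' >/dev/null && python3 chk.py &&
python3 -m crank '[[0,0,-0.025,0,0]]' >/dev/null && python3 chk.py &&
python3 -m crank '[[0,0,-0.025,0,0]]' >/dev/null && python3 chk.py &&
python3 -m crank '[[0,0,-0.025,0,0]]' >/dev/null && python3 chk.py &&
python3 -m crank '[[0,0,-0.025,0,0]]' >/dev/null && python3 chk.py &&
python3 -m crank '[[0,0,-0.025,0,0]]' >/dev/null && python3 chk.py &&
python3 -m crank '[[0,0,-0.025,0,0]]' >/dev/null && python3 chk.py &&
python3 -m crank '[[0,0,-0.025,0,0]]' >/dev/null && python3 chk.py &&
python3 -m crank '[[0,0,-0.025,0,0]]' >/dev/null && python3 chk.py &&
python3 -m crank '[[0,0,-0.025,0,0]]' >/dev/null && python3 chk.py &&
python3 -m crank '[[0,0,-0.025,0,0]]' >/dev/null && python3 chk.py &&
python3 -m crank '[[0,0,-0.025,0,0]]' >/dev/null && python3 chk.py
```

```text
F 1.7 y 0.2775
F 1.9 y 0.2725
F 2.2 y 0.2675
F 2.2 y 0.2624
F 1.5 y 0.2575
F 1.7 y 0.2525
F 2.0 y 0.2475
F 2.5 y 0.2425
F 2.3 y 0.2375
F 1.5 y 0.2325
F 1.6 y 0.2275
F 2.3 y 0.2225
F 2.2 y 0.2175
F 1.3 y 0.2125
F 11.2 y 0.2101
```

```bash
python3 -m crank '[[0,0,0,0,0]]'
python3 - <<'E'
from h import *
im=get_image("top"); b=blob(im,(100,90,40),(125,255,255),(215,215,345,255)); print(b, ray("top",*b['mid'],.192))
crop(im,(225,205,385,265),5,"pics/c3.png")
E
python3 -m crank '[[0,0,0.1,0,0],[0,0,0.1,0.4,0],[0,0,0.1,0.8,0],[0,0,0.1,0.8,0]]'
```

```text
time: 6.75
position: [0.5024, 0.2103, 0.1608]
tool_rot: [-2.2, -2.239, -0.006]
ft_force: [2.9, 6.4, -2.7]
grip_width: 0.005
grip_force: 3.3
{'mid': (289.5, 234.5), 'wh': (9.0, 13.0), 'an': 90.0, 'cen': array([289.52380952, 234.77777778]), 'n': 126} [0.50622615 0.157012   0.192     ]
time: 7.3
position: [0.5025, 0.2275, 0.3236]
tool_rot: [2.202, 2.238, 0.002]
ft_force: [0.5, -1.2, -0.2]
grip_width: 0.005
grip_force: 0.0
```

View pics/c3.png

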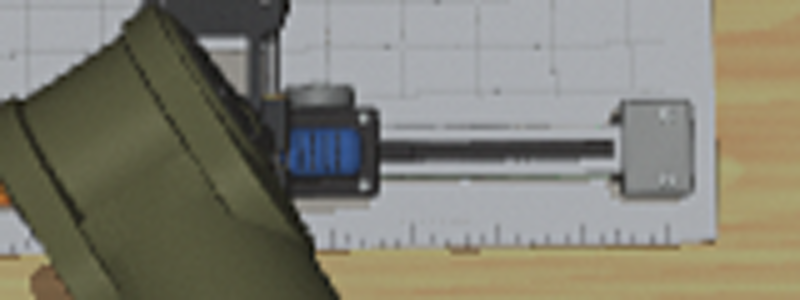

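The carriage binds with the blue grip's right edge at about column 297. I'm re-measuring the mallet and carriage while retreating.

```bash
python3 -m crank '[[0,0,-0.9,0,-0.016],[0,0,-0.9,0,-0.016],[1,0,-0.9,0,-0.016],[1,0,-0.9,0,-0.016]]' >/dev/null
python3 - <<'E'
from h import *
im=get_image("top"); b=blob(im,(100,90,40),(125,255,255),(215,215,345,255)); print(b, ray("top",*b['mid'],.192),ray("top",b['mid'][0]+.5,b['mid'][1]+.5,.192))
b=blob(im,(0,0,150),(179,50,255),(420,225,450,255)); print(b,ray("top",*b['mid'],.179))
b=blob(im,(0,0,130),(179,60,255),(420,225,450,255)); print(b,ray("top",*b['mid'],.179))
cv2.imwrite("pics/c4.png",cv2.resize(np.vstack([im[215:255,245:375],im[215:255,380:510]])[:,:,::-1],None,fx=6,fy=6,interpolation=cv2.INTER_NEAREST))
im=get_image("side"); crop(im,(280,160,400,270),5,"pics/s4.png")
E
```

```text
{'mid': (287.0, 234.5), 'wh': (9.0, 18.0), 'an': 90.0, 'cen': array([287.26282051, 234.89102564]), 'n': 156} [0.50618581 0.16408413 0.192     ] [0.50478388 0.16265103 0.192     ]
{'mid': (436.50000190734863, 241.0), 'wh': (9.192388534545898, 9.192388534545898), 'an': 45.0, 'cen': array([436.39240506, 241.06329114]), 'n': 79} [ 0.49042016 -0.26053277  0.179     ]
{'mid': (436.5, 241.0), 'wh': (10.0, 9.0), 'an': 90.0, 'cen': array([436.43181818, 240.89772727]), 'n': 88} [ 0.49042016 -0.26053276  0.179     ]
```

View pics/c4.png

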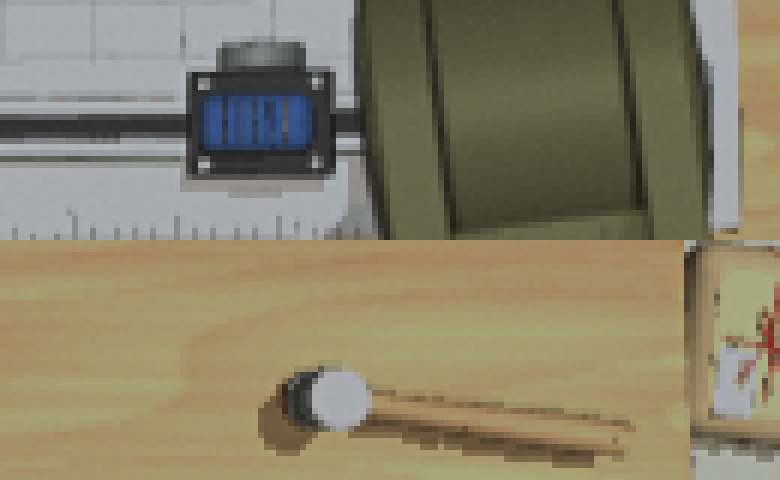

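View pics/s4.png

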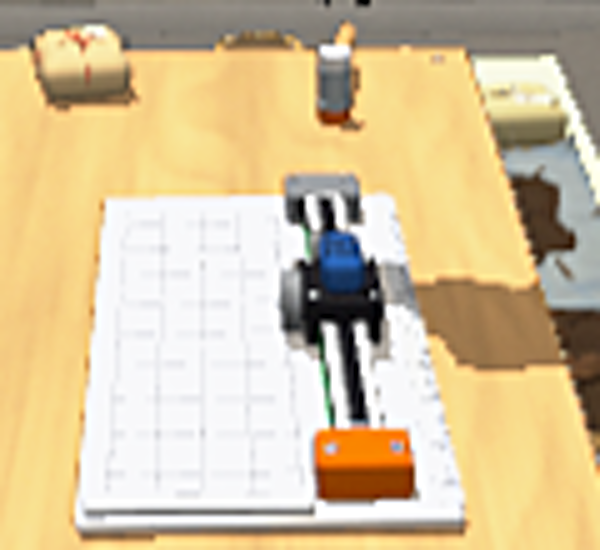

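The carriage centre comes out at y≈0.163 (blue grip mid at column 287.5) and the mallet head at (0.490,−0.261). The side view shows the mallet upright at (335,85) in the crop. Next I'll grasp the mallet.

```bash
python3 -m crank '[[1,-0.06,-1,0,0],[1,-0.06,-1,0,0],[1,-0.06,-1,0,0],[1,-0.06,-1,0,0]]' >/dev/null
python3 -m crank '[[1,0,-0.54,0,0],[1,0,-0.54,0,0],[1,0,-0.54,0,0],[1,0,-0.54,0,0]]'
```

```text
time: 8.9
position: [0.4915, -0.2575, 0.3204]
tool_rot: [-2.308, -2.129, -0.002]
ft_force: [0.5, 0.9, 0.2]
grip_width: 0.99
grip_force: 0.0
```

```bash
python3 -m crank '[[1,-0.005,-0.015,-0.3,0],[1,-0.005,-0.015,-0.6,0],[1,-0.005,-0.015,-0.8,0],[1,-0.005,-0.015,-0.93,0],[1,-0.005,-0.015,-0.93,0]]' 45
python3 -m crank '[[0,0,0,0,0],[0,0,0,0,0],[0,0,0,0,0],[0,0,0,0,0],[0,0,0,0,0]]' 45
python3 -m crank '[[0,0,0,0.1,0],[0,0,0,0.2,0],[0,0,0,0.4,0],[0,0,0,0.6,0],[0,0,0,0.6,0]]'
python3 - <<'E'
from h import *
crop(get_image("side"),(310,140,370,200),8,"pics/s5.png")
E
```

```text
time: 9.52
position: [0.4889, -0.2599, 0.133]
tool_rot: [-2.306, -2.128, 0.001]
ft_force: [-0.1, -0.3, -0.3]
grip_width: 0.999
grip_force: 0.0
time: 10.15
position: [0.4895, -0.2633, 0.1347]
tool_rot: [2.313, 2.125, 0.0]
ft_force: [0.1, -0.2, 0.9]
grip_width: 0.518
grip_force: 0.0
time: 10.78
position: [0.4912, -0.2638, 0.2578]
tool_rot: [2.309, 2.122, 0.003]
ft_force: [0.2, 0.3, -2.0]
grip_width: 0.333
grip_force: 45.0
```

View pics/s5.png

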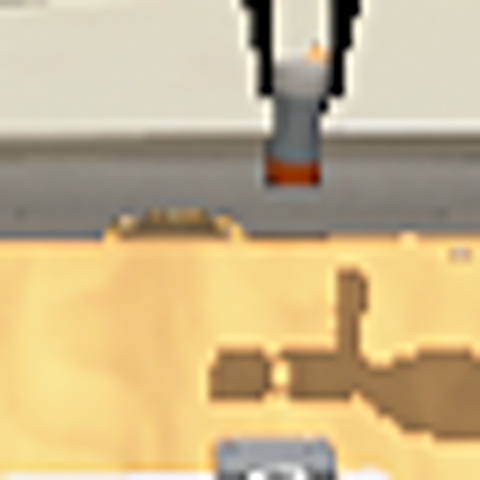

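The mallet hangs upright: white top at crop row 60, orange face at row 185, fingertips near row 97. The fingers closed as the lift began, so the grip is about 45 mm up the head, but it is firm at 45 N. I'm carrying it over the lifted piece.

```bash
python3 -m crank '[[0,0.03,0.25,0,0],[0,0.05,0.5,0,0],[0,0.07,0.75,0,0],[0,0.07,1,0,0],[0,0.07,1,0,0]]' >/dev/null
python3 -m crank '[[0,0,0.2,0,0],[0,0,0.45,0,0],[0,0,0.7,0,0],[0,0,0.84,0,0],[0,0,0.84,0,0]]'
python3 - <<'E'
from h import *
crop(get_image("side"),(310,170,390,240),8,"pics/s6.png")
E
```

```text
time: 12.08
position: [0.5025, 0.1067, 0.2533]
tool_rot: [-2.307, -2.129, 0.002]
ft_force: [-0.3, 0.0, -1.3]
grip_width: 0.333
grip_force: 45.0
```

View pics/s6.png

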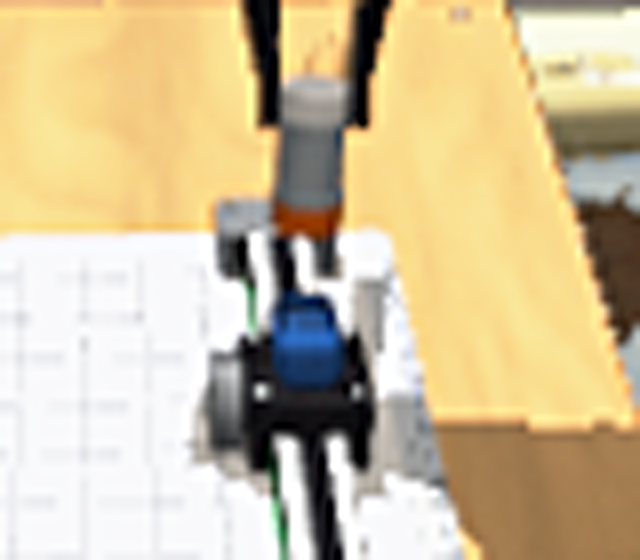

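The mallet is upright over the strip just beyond the carriage (head bottom at crop (308,235)). I'll descend with force checks.

```bash
cat > chkz.py <<'E'
import sys; from bench import get_state
s=get_state(); f=s['ft_force']; print("F",f.round(1),"p",s['position'].round(4)); sys.exit(int(f[2]>float(sys.argv[1])))
E
python3 -m crank '[[0,0.012,-0.015,0,0],[0,0.012,-0.015,-0.08,0],[0,0.012,-0.015,-0.15,0],[0,0.012,-0.015,-0.175,0],[0,0.012,-0.015,-0.175,0]]' >/dev/null && python3 chkz.py 2 &&
python3 -m crank '[[0,0,0,-0.012,0],[0,0,0,-0.024,0]]' >/dev/null && python3 chkz.py 12 &&
python3 -m crank '[[0,0,0,-0.012,0],[0,0,0,-0.024,0]]' >/dev/null && python3 chkz.py 12 &&
python3 -m crank '[[0,0,0,-0.012,0]]' >/dev/null && python3 chkz.py 12 &&
python3 -m crank '[[0,0,0,-0.012,0]]' >/dev/null && python3 chkz.py 12 &&
python3 -m crank '[[0,0,0,-0.012,0]]' >/dev/null && python3 chkz.py 12 &&
python3 -m crank '[[0,0,0,-0.012,0]]' >/dev/null && python3 chkz.py 12 &&
python3 -m crank '[[0,0,0,-0.012,0]]' >/dev/null && python3 chkz.py 12 &&
python3 -m crank '[[0,0,0,-0.012,0]]' >/dev/null && python3 chkz.py 12 &&
python3 -m crank '[[0,0,0,-0.012,0]]' >/dev/null && python3 chkz.py 12
```

```text
F [ 0.1  0.2 -2.4] p [0.5055 0.1017 0.219 ]
F [-0.3  0.3 -1.8] p [0.5061 0.1019 0.215 ]
F [-0.   0.7 -2.4] p [0.5059 0.1018 0.2099]
F [-0.  -0.1 -1.9] p [0.5059 0.1018 0.2074]
F [ 0.3 -0.7 -2.3] p [0.5059 0.1018 0.205 ]
F [ 0.1 -0.4 -0.8] p [0.5059 0.1018 0.2026]
F [-2.9 -0.   5.8] p [0.506  0.1018 0.2011]
F [-4.2  0.9 16.1] p [0.5062 0.1022 0.1992]
```

```bash
python3 -m crank '[[0,0,0,-0.01,0]]' >/dev/null && python3 chkz.py 25 &&
python3 -m crank '[[0,0,0,-0.01,0]]' >/dev/null && python3 chkz.py 25 &&
python3 -m crank '[[0,0,0,-0.01,0]]' >/dev/null && python3 chkz.py 25
```

```text
F [-7.7  0.5 24.8] p [0.5066 0.1031 0.199 ]
F [-3.1  0.2 26.9] p [0.5073 0.1035 0.1986]
```

Contact began at TCP z 0.2026 and bottomed at 0.199, about 4 mm lower, so the piece is flush. Now I'll take the mallet back.

```bash
python3 -m crank '[[0,0,-0.02,0.1,0],[0,0,-0.02,0.3,0],[0,0,-0.02,0.3,0]]' 
python3 -m crank '[[0,-0.04,-0.25,0,0],[0,-0.085,-0.5,0,0],[0,-0.085,-0.75,0,0],[0,-0.085,-1,0,0],[0,-0.085,-1,0,0]]' >/dev/null
python3 -m crank '[[0,0,-0.2,0,0],[0,0,-0.45,0,0],[0,0,-0.7,0,0],[0,0,-0.81,0,0],[0,0,-0.81,0,0]]'
python3 - <<'E'
from h import *
crop(get_image("side"),(310,140,370,200),8,"pics/s7.png")
E
```

```text
time: 14.5
position: [0.5077, 0.0984, 0.2564]
tool_rot: [2.311, 2.123, 0.007]
ft_force: [-0.0, 0.9, -1.9]
grip_width: 0.331
grip_force: 45.0
time: 15.75
position: [0.4884, -0.2645, 0.2526]
tool_rot: [-2.314, -2.122, -0.0]
ft_force: [-0.2, 0.0, -1.7]
grip_width: 0.335
grip_force: 45.0
```

View pics/s7.png

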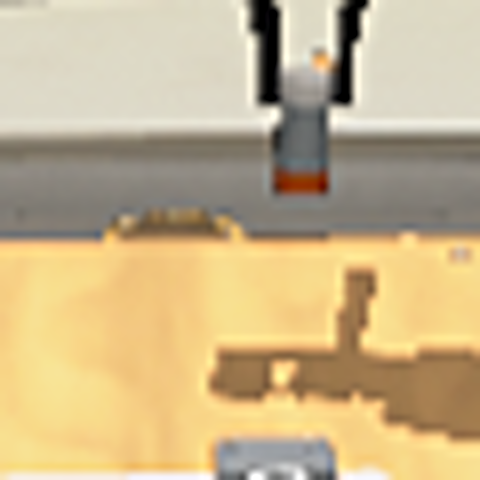

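The mallet is still upright at the home spot (orange face at crop row 185). Setting it down with force checks.

```bash
python3 -m crank '[[0,0,0,-0.15,0],[0,0,0,-0.3,0],[0,0,0,-0.37,0],[0,0,0,-0.4,0],[0,0,0,-0.4,0]]' >/dev/null && python3 chkz.py 2 &&
python3 -m crank '[[0,0,0,-0.01,0]]' >/dev/null && python3 chkz.py 2 &&
python3 -m crank '[[0,0,0,-0.01,0]]' >/dev/null && python3 chkz.py 2 &&
python3 -m crank '[[0,0,0,-0.01,0]]' >/dev/null && python3 chkz.py 2 &&
python3 -m crank '[[0,0,0,-0.01,0]]' >/dev/null && python3 chkz.py 2 &&
python3 -m crank '[[0,0,0,-0.01,0]]' >/dev/null && python3 chkz.py 2 &&
python3 -m crank '[[0,0,0,-0.01,0]]' >/dev/null && python3 chkz.py 2 &&
python3 -m crank '[[0,0,0,-0.01,0]]' >/dev/null && python3 chkz.py 2 &&
python3 -m crank '[[0,0,0,-0.01,0]]' >/dev/null && python3 chkz.py 2
```

```text
F [-0.5  0.9 -1.2] p [ 0.4893 -0.2637  0.1745]
F [-0.   0.1 -1.6] p [ 0.4897 -0.2644  0.1732]
F [-0.2 -0.8 -0.9] p [ 0.4893 -0.2645  0.1706]
F [-0.9 -0.5 -2. ] p [ 0.489  -0.2644  0.1682]
F [-0.6 -1.  -2.1] p [ 0.4888 -0.2643  0.1659]
F [-0.2 -0.2 -2.3] p [ 0.4888 -0.2643  0.1639]
F [-2.8  2.4  8.8] p [ 0.4891 -0.2642  0.1627]
```

```bash
python3 -m crank '[[0,0,0,0.005,0],[0.6,0,0,0.005,0],[0.7,0,0,0.005,0],[0.8,0,0,0.005,0],[0.9,0,0,0.005,0]]'
python3 -m crank '[[0.9,0,0,0,0],[0.9,0,0,0.1,0],[0.9,0,0,0.4,0],[0.9,0,0,0.8,0],[0.9,0,0,0.8,0]]' 
python3 -m crank '[[0,0,0.3,0,0.01],[0,0.08,0.6,0,0.015],[0,0.08,1,0,0.015],[0,0.08,1,0,0.015],[0,0.08,1,0,0.015]]' 20
python3 - <<'E'
from h import *
im=get_image("top")
b=blob(im,(0,0,150),(179,50,255),(415,220,455,260)); print(b,ray("top",*b['mid'],.179))
cv2.imwrite("pics/c8.png",cv2.resize(np.vstack([im[210:260,250:380],im[210:260,390:520]])[:,:,::-1],None,fx=6,fy=6-.5*0,interpolation=cv2.INTER_NEAREST)[:600])
E
```

```text
time: 17.8
position: [0.4889, -0.2643, 0.1631]
tool_rot: [2.313, 2.125, 0.0]
ft_force: [-0.4, -0.4, -0.7]
grip_width: 0.703
grip_force: 0.0
time: 18.42
position: [0.4906, -0.2646, 0.3278]
tool_rot: [2.308, 2.121, 0.003]
ft_force: [-1.0, -0.0, -0.1]
grip_width: 0.901
grip_force: 0.0
time: 19.05
position: [0.5047, -0.0634, 0.3227]
tool_rot: [2.207, 2.235, -0.001]
ft_force: [0.2, -0.6, 0.4]
grip_width: 0.419
grip_force: 0.0
{'mid': (436.5, 241.5), 'wh': (9.0, 9.0), 'an': 90.0, 'cen': array([436.675 , 241.5875]), 'n': 80} [ 0.48900305 -0.26050751  0.179     ]
```

View pics/c8.png

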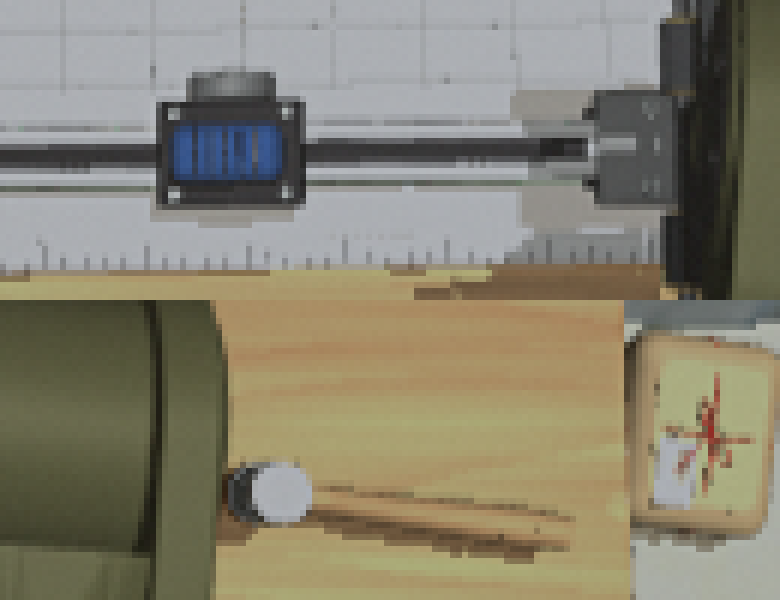

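The mallet stands at its original spot (white top at (436.5,241.5)), and the carriage hasn't moved. Going behind the carriage to run it to the far stop.

```bash
python3 -m crank '[[0,0,0.3,0,0],[0,0,0.6,0,0],[0,0,1,0,0],[0,0,1,0,0],[0,0,1,0,0]]' >/dev/null
python3 -m crank '[[0,-0.01,0.25,0,0],[0,-0.01,0.46,0,0],[0,-0.01,0.46,0,0]]'
python3 -m crank '[[0,0,0,-0.3,0],[0,0,0,-0.55,0],[0,0,0,-0.75,0],[0,0,0,-0.8,0],[0,0,0,-0.8,0]]'
```

```text
time: 20.1
position: [0.5031, 0.2282, 0.3224]
tool_rot: [-2.208, -2.233, 0.0]
ft_force: [0.1, -0.7, 0.5]
grip_width: 0.009
grip_force: 0.0
time: 20.72
position: [0.5039, 0.2259, 0.1632]
tool_rot: [2.214, 2.229, -0.001]
ft_force: [-0.5, 0.1, 0.8]
grip_width: 0.005
grip_force: 0.0
```

```bash
python3 -m crank '[[0,0,-0.03,-0.01,0],[0,0,-0.06,-0.01,0]]' >/dev/null && python3 chk.py &&
python3 -m crank '[[0,0,-0.025,0,0]]' >/dev/null && python3 chk.py &&
python3 -m crank '[[0,0,-0.025,0,0]]' >/dev/null && python3 chk.py &&
python3 -m crank '[[0,0,-0.025,0,0]]' >/dev/null && python3 chk.py &&
python3 -m crank '[[0,0,-0.025,0,0]]' >/dev/null && python3 chk.py &&
python3 -m crank '[[0,0,-0.025,0,0]]' >/dev/null && python3 chk.py &&
python3 -m crank '[[0,0,-0.025,0,0]]' >/dev/null && python3 chk.py &&
python3 -m crank '[[0,0,-0.03,0,0],[0,0,-0.06,0,0]]' >/dev/null && python3 chk.py &&
python3 -m crank '[[0,0,-0.03,0,0],[0,0,-0.06,0,0]]' >/dev/null && python3 chk.py &&
python3 -m crank '[[0,0,-0.03,0,0],[0,0,-0.06,0,0]]' >/dev/null && python3 chk.py &&
python3 -m crank '[[0,0,-0.03,0,0],[0,0,-0.06,0,0]]' >/dev/null && python3 chk.py &&
python3 -m crank '[[0,0,-0.03,0,0],[0,0,-0.06,0,0]]' >/dev/null && python3 chk.py &&
python3 -m crank '[[0,0,-0.03,0,0],[0,0,-0.06,0,0]]' >/dev/null && python3 chk.py &&
python3 -m crank '[[0,0,-0.03,0,0],[0,0,-0.06,0,0]]' >/dev/null && python3 chk.py &&
python3 -m crank '[[0,0,-0.025,0,0]]' >/dev/null && python3 chk.py &&
python3 -m crank '[[0,0,-0.025,0,0]]' >/dev/null && python3 chk.py &&
python3 -m crank '[[0,0,-0.025,0,0]]' >/dev/null && python3 chk.py
```

```text
F 0.4 y 0.2154
F 1.2 y 0.2103
F 2.6 y 0.2062
F 1.4 y 0.2011
F 2.1 y 0.1958
F 1.8 y 0.1906
F 1.7 y 0.1855
F 2.3 y 0.1734
F 1.4 y 0.1614
F 0.8 y 0.1494
F 1.8 y 0.1374
F 1.9 y 0.1254
F 2.0 y 0.1134
F 1.5 y 0.1014
F 1.9 y 0.0963
F 1.2 y 0.0915
F 1.3 y 0.0865
```

It passed the tight spot freely. Continuing to the far stop.

```bash
python3 -m crank '[[0,0,-0.025,0,0]]' >/dev/null && python3 chk.py &&
python3 -m crank '[[0,0,-0.025,0,0]]' >/dev/null && python3 chk.py &&
python3 -m crank '[[0,0,-0.025,0,0]]' >/dev/null && python3 chk.py &&
python3 -m crank '[[0,0,-0.025,0,0]]' >/dev/null && python3 chk.py &&
python3 -m crank '[[0,0,-0.025,0,0]]' >/dev/null && python3 chk.py
python3 -m crank '[[0,0,0,0,0]]'; python3 chk.py
python3 -m crank '[[0,0,0.05,0,0],[0,0,0.05,0.4,0],[0,0,0.05,0.7,0],[0,0,0.05,0.7,0]]' >/dev/null
python3 -m crank '[[0,0,-0.3,0,0],[0,0,-0.6,0,0],[0,0,-0.7,0,0],[0,0,-0.7,0,0]]'
```

```text
F 2.0 y 0.0815
F 2.4 y 0.0765
F 14.5 y 0.0757
time: 24.35
position: [0.5028, 0.0758, 0.1611]
tool_rot: [-2.205, -2.232, -0.007]
ft_force: [1.7, 9.9, -2.1]
grip_width: 0.005
grip_force: 4.7
F 9.9 y 0.0758
time: 25.35
position: [0.5021, -0.0598, 0.3]
tool_rot: [-2.213, -2.227, 0.002]
ft_force: [-0.2, 1.6, 0.7]
grip_width: 0.006
grip_force: 0.0
```

```bash
python3 -m crank '[[0,0.02,0.13,-0.2,0],[0,0.02,0.13,-0.5,0],[0,0.02,0.13,-0.67,0],[0,0.02,0.13,-0.695,0],[0,0.02,0.13,-0.695,0]]' && 
python3 -m crank '[[0,0,0.03,0,0],[0,0,0.06,0,0],[0,0,0.09,0,0]]' >/dev/null && python3 chk.py &&
python3 -m crank '[[0,0,0.03,0,0],[0,0,0.06,0,0],[0,0,0.09,0,0]]' >/dev/null && python3 chk.py &&
python3 -m crank '[[0,0,0.03,0,0],[0,0,0.06,0,0]]' >/dev/null && python3 chk.py &&
python3 -m crank '[[0,0,0.03,0,0],[0,0,0.06,0,0]]' >/dev/null && python3 chk.py &&
python3 -m crank '[[0,0,0.03,0,0],[0,0,0.06,0,0]]' >/dev/null && python3 chk.py &&
python3 -m crank '[[0,0,0.03,0,0],[0,0,0.06,0,0]]' >/dev/null && python3 chk.py &&
python3 -m crank '[[0,0,0.03,0,0],[0,0,0.06,0,0]]' >/dev/null && python3 chk.py &&
python3 -m crank '[[0,0,0.03,0,0],[0,0,0.06,0,0]]' >/dev/null && python3 chk.py &&
python3 -m crank '[[0,0,0.03,0,0],[0,0,0.06,0,0]]' >/dev/null && python3 chk.py &&
python3 -m crank '[[0,0,0.03,0,0],[0,0,0.06,0,0]]' >/dev/null && python3 chk.py &&
python3 -m crank '[[0,-0.01,0.03,0,0],[0,-0.01,0.06,0,0]]' >/dev/null && python3 chk.py &&
python3 -m crank '[[0,0,0.03,0,0],[0,0,0.06,0,0]]' >/dev/null && python3 chk.py &&
python3 -m crank '[[0,0,0.03,0,0],[0,0,0.06,0,0]]' >/dev/null && python3 chk.py &&
python3 -m crank '[[0,0,0.03,0,0],[0,0,0.06,0,0]]' >/dev/null && python3 chk.py &&
python3 -m crank '[[0,0,0.03,0,0],[0,0,0.06,0,0]]' >/dev/null && python3 chk.py &&
python3 -m crank '[[0,0,0.03,0,0],[0,0,0.06,0,0]]' >/dev/null && python3 chk.py &&
python3 -m crank '[[0,0,0.03,0,0],[0,0,0.06,0,0]]' >/dev/null && python3 chk.py &&
python3 -m crank '[[0,0,0.03,0,0],[0,0,0.06,0,0]]' >/dev/null && python3 chk.py
```

```text
time: 25.98
position: [0.5074, -0.0308, 0.1629]
tool_rot: [2.208, 2.234, 0.001]
ft_force: [-0.0, 0.1, 0.3]
grip_width: 0.005
grip_force: 0.0
F -2.0 y -0.014
F -1.7 y 0.004
F -3.0 y 0.0162
F -2.5 y 0.0282
F -2.0 y 0.0402
F -1.1 y 0.0522
F -2.2 y 0.0642
F -1.9 y 0.0762
F -2.2 y 0.0882
F -1.4 y 0.1002
F -1.3 y 0.1122
F -1.6 y 0.1242
F -1.1 y 0.1362
F -1.1 y 0.1482
F -1.7 y 0.1602
F -1.8 y 0.1721
F -1.5 y 0.1841
F -1.6 y 0.1961
```

```bash
python3 -m crank '[[0,0,0.03,0,0],[0,0,0.06,0,0]]' >/dev/null && python3 chk.py &&
python3 -m crank '[[0,0,0.03,0,0],[0,0,0.06,0,0]]' >/dev/null && python3 chk.py &&
python3 -m crank '[[0,0,0.03,0,0],[0,0,0.06,0,0]]' >/dev/null && python3 chk.py &&
python3 -m crank '[[0,0,0.025,0,0]]' >/dev/null && python3 chk.py &&
python3 -m crank '[[0,0,0.025,0,0]]' >/dev/null && python3 chk.py &&
python3 -m crank '[[0,0,0.025,0,0]]' >/dev/null && python3 chk.py &&
python3 -m crank '[[0,0,0.025,0,0]]' >/dev/null && python3 chk.py
python3 -m crank '[[0,0,0,0,0],[0,0,0,0,0]]'
```

```text
F -2.0 y 0.2082
F -1.4 y 0.2202
F -2.3 y 0.2322
F -0.7 y 0.2373
F -1.9 y 0.2421
F -11.9 y 0.2444
time: 32.1
position: [0.5049, 0.2442, 0.1619]
tool_rot: [2.21, 2.229, -0.006]
ft_force: [-2.7, -7.3, 2.3]
grip_width: 0.004
grip_force: 3.4
```

Home stop reached: total travel is about 0.261 m. Backing away and checking.

```bash
python3 -m crank '[[0,0,-0.06,0,0],[0,0,-0.06,0.3,0],[0,0,-0.06,0.7,0],[0,0,-0.06,0.7,0]]' >/dev/null
python3 -m crank '[[0,0,-0.5,0.1,0],[0,0,-0.9,0.1,0],[0,0,-0.9,0.1,0],[0,0,-0.9,0.1,0],[0,0,-0.9,0.1,0]]'
python3 - <<'E'
from h import *
im=get_image("top")
b=blob(im,(100,90,40),(125,255,255),(215,215,345,255)); print(b['mid'], ray("top",*b['mid'],.192))
b=blob(im,(0,0,150),(179,50,255),(415,220,455,260)); print(b['mid'],ray("top",*b['mid'],.179))
crop(im,(150,140,500,300),2,"pics/c9.png")
E
```

```text
time: 33.22
position: [0.5048, 0.0554, 0.3215]
tool_rot: [-2.21, -2.232, -0.001]
ft_force: [0.2, 0.6, -0.1]
grip_width: 0.001
grip_force: 0.0
(246.5, 235.5) [0.50270988 0.27869225 0.192     ]
(436.5, 241.5) [ 0.48900305 -0.26050751  0.179     ]
```

View pics/c9.png

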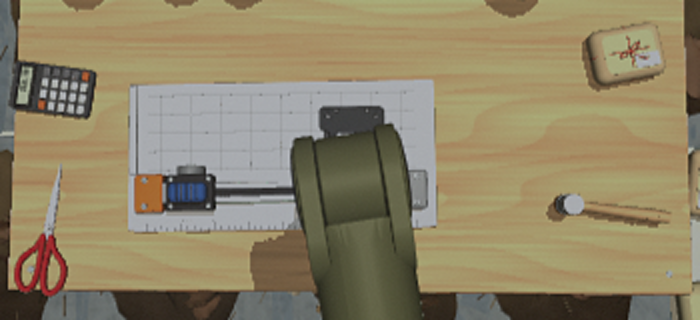

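The scissors, packet and mallet are undisturbed, and the carriage is against the orange block (crop columns 162–215). I'll check the gap numerically, with no more pictures: I've viewed 12, which is over the limit of 10.

Run:
```python
from h import *
im=get_image("top"); g=im.astype(int).sum(2)
for r in (229,231,240,242): print(r,g[r,212:270].tolist())
print([ray("top",c,231,.168)[1].round(4) for c in (232,236,240,244,256,258,260)])
s=get_image("side"); o=blob(s,(5,150,100),(18,255,255),(330,235,375,270)); b=blob(s,(100,90,40),(125,255,255),(320,200,380,260))
print(o,b, ray("side",*b['mid'],.185))
```

```text
229 [422, 420, 493, 519, 531, 320, 307, 314, 327, 431, 439, 279, 307, 318, 311, 319, 322, 321, 316, 174, 115, 130, 303, 532, 233, 151, 155, 149, 152, 157, 162, 157, 160, 161, 158, 159, 159, 161, 163, 161, 145, 457, 517, 213, 102, 109, 524, 528, 522, 519, 516, 514, 520, 518, 520, 515, 521, 521]
231 [427, 421, 499, 520, 530, 325, 307, 312, 309, 338, 383, 337, 318, 315, 315, 321, 323, 318, 298, 260, 230, 147, 138, 161, 153, 146, 154, 167, 170, 174, 157, 159, 175, 187, 178, 163, 169, 184, 178, 175, 152, 154, 153, 169, 99, 195, 387, 390, 390, 389, 398, 393, 360, 400, 417, 419, 456, 435]
240 [423, 420, 516, 517, 527, 338, 307, 316, 311, 314, 314, 320, 319, 317, 319, 317, 323, 320, 301, 398, 380, 168, 110, 178, 199, 202, 152, 197, 148, 199, 195, 194, 197, 154, 189, 190, 187, 185, 185, 148, 109, 149, 155, 168, 107, 167, 472, 475, 473, 480, 473, 473, 475, 474, 481, 475, 476, 474]
242 [424, 421, 511, 517, 529, 346, 311, 309, 334, 436, 379, 256, 315, 320, 317, 319, 322, 321, 308, 152, 103, 131, 265, 395, 175, 126, 121, 132, 123, 132, 123, 127, 126, 123, 125, 136, 122, 129, 159, 160, 143, 365, 463, 206, 109, 109, 455, 455, 448, 452, 449, 451, 447, 448, 446, 448, 449, 450]
[np.float64(0.3254), np.float64(0.3138), np.float64(0.3022), np.float64(0.2906), np.float64(0.256), np.float64(0.2502), np.float64(0.2444)]
{'mid': (352.5, 252.0), 'wh': (14.0, 19.0), 'an': 90.0, 'cen': array([352.48473282, 252.45801527]), 'n': 262} {'mid': (351.0, 229.5), 'wh': (13.0, 10.0), 'an': 90.0, 'cen': array([350.62903226, 229.97580645]), 'n': 124} [0.5042093  0.29907052 0.185     ]
```

The bridge's screw heads at columns 234.5 and 253.5 put the carriage centre at y = 0.2906, against about 0.290 expected for home. It is fully home, so I'm handing in.

```bash
python3 -c "
from bench import *
print(close_job())"
```

```text
the job is handed in; nothing more can be done
None
```

The job is handed in, with no verdict shown: the lifted piece was tapped down with the mallet, the mallet is back in its place, and the carriage ran to the far stop and back fully home without disturbing the scissors or packet, but I viewed 12 pictures, over the limit of 10.

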